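# Check a bearing block's bore with a go / no-go plug gauge

### The arm

A 7-joint arm with a two-finger parallel gripper is mounted at the origin on the work surface. World frame = base frame: x ahead of the robot, y to its left, z up, the work surface at z = 0. Lengths are in m, angles in rad, forces in N, time in s.
With the tool pointing down it reaches from about 0.425 to 0.875 m from the base axis. Payload 8.4 kg.
Tool frame: the origin (TCP) lies at the very end of the fingers, on their centre line; the grasp point (between the pads) lies 19 mm behind it; z points along the fingers, y is the direction in which the jaws open and shut (so a half turn about z gives the same grasp; the last joint's range is limited). The gripper opens to 87 mm and grips with 3 to 60 N. Pads are 19 mm wide; open, the fingers measure 117 mm over their backs; the gripper's body (75 mm by 190 mm) begins 51 mm behind the grasp point.
Start: joints at [-1.289, 0.333, 0.04, 1.465, -0.013, 1.343, -0.059], TCP at [0.242, 0.603, 0.223] pointing down, gripper open.
Joint ranges: [-2.58, 2.58], [-0.38, 2.09], [-1.3, 1.39], [0.25, 2.4], [-1.5, 4.64], [0.08, 2.09], [-2.65, 2.65]. Speed limits (rad/s): [2.22, 2.22, 2.79, 2.79, 3.14, 3.14, 3.14].

### API

Orientations are given as a 3x3 rotation matrix whose columns are the frame's x, y, z axes.
In Python, from bench import robot, vision, finder gives the robot as it stands. The module is installed in compiled form; this text tells all that it offers.
- The arm moves only by the tool move_arm, never from a script. Its argument "moves" is one flat list of numbers, 7 for each row, row after row: the shift along the world's x, y, z in m, then the turn, a rotation vector about the world's x, y, z in degrees, then the closure, from 0 (fully open) to 1 (shut). In form: [dx, dy, dz, ax, ay, az, claw, dx, dy, dz, ax, ay, az, claw, ...]. A call has 1 to 20 rows; each row shifts and turns the pose as measured when the row begins; what a row does not reach is not made up. A row lasts 1/8 s, in which the tool goes at most 62.5 mm and 10.7 degrees, less where a joint would pass 70% of its speed; a pose out of reach is approached as far as the arm can. A call with a gripper value outside its range is refused whole. The fingers move at their own pace and stop on an object; "newtons" is the grip in N (left out, the last holds). Time passes only in rows, so rows that do not move let the fingers close. It gives the time, the measured TCP pose, the force and the opening at its end, in the units of the state.
- robot.read_state(): the state, without advancing time (a new reading comes with each control period).
- vision.camera(name): name is "scene" or "top"; returns a dict with "frame" (400x640x3 uint8, blue, green, red), "fx", "fy", "cx", "cy" (pixels), "origin" and "rotation" of the camera in the world. Camera axes: x right, y down, z forward; pixel columns grow to the right and rows downward; lengths in m; the calibration is good to about 2 mm. A picture is of the moment at which its call begins. There is no depth.
- robot.sign_off(): hands the job in, once; it reports no verdict.
Trained networks look in the newest picture that a camera, given by its name, has taken for a name from the list of things; names that differ only in an ending like _2 or _b are one class to them, and where a whole thing is asked for, a point or a joint stands for the part that bears it (a point fixed in the world has none). Each returns a list of dicts, best first, with "score" (0 to 1); they miss things now and then, are a little off and sometimes report something else, mostly with a low value. They report only what shows in the picture. A call takes as long as a camera call.
- finder.trace(name, camera): "region" (400x640 bool, what is visible of it).
- finder.landmark_of(name, camera): "centre" ([x, y, z] in m, in world coordinates, good to about 4 mm: a listed point, or the origin of a listed thing).
The state is a dict: "clock": time; "joint_pos": joint angles; "qd": joint speeds; "tau": joint torques, N m; "tcp_pos": TCP position; "ee_rot": TCP orientation; "ft_force": force on the tool from outside, world axes, zero at the start; "ft_torque": the same for the moment, N m; "opening": finger opening in m.
Only numpy, scipy, OpenCV 4.12 (cv2) and the standard library are available. Lean on these libraries where they do the work, as an engineer would, in place of code of your own. Each camera call takes 0.05 s, during which the arm holds its last target.

### The job

Check the bore of the aluminium bearing block with the plug gauge from the fork rest: push its long, slim go end into the bore until the handle comes up against the block, draw it out, then press the short, fat no-go end squarely against the bore's mouth, at the bottom of the recess, with about 6 N for a second to confirm that it will not go in. The block may be clamped a few millimetres off, sideways and in height, so find the bore by feel, gently, never pushing with more than 30 N. Lay the gauge back in its rest the way round it was, and leave everything else alone.

Things in the scene. Friction and masses are not known exactly. Their poses are not given: they have to be found in the camera images.
- holder: Fixed foot plate 80 x 90 x 10 mm (dark steel) with a pedestal, a riser and a cross slide; origin under its centre, z up. On the slide is clamped the aluminium bearing block, 24 mm thick along x (faces at x = -12 and +12), 50 mm along y, 50 mm high (nominally z = 60 to 110; 6 mm screw heads on top). Block and bore sit up to 5 mm off along y and, on its shimmed riser, up to 4 mm off in height; these offsets are not reported, and the clamps do not give.
- bore (a point): Where the middle of the bore would be with the block centred: 85 mm above holder's origin, axes as holder's. The real bore axis is parallel to x, up to 5 mm off along y and 4 mm off along z. Round through bore, 17 mm across. Each face has a round recess on the same axis, 28 mm across and 4 mm deep, so the bore's mouths lie at x = -8 and +8 mm. Both sides are alike; either may be used.
- gauge: Loose steel and aluminium plug gauge, 0.13 to 0.25 kg. Origin at the middle of its handle, on its axis; x runs along the axis to the go end. Handle: square bar, 28 x 28 mm, 80 mm long (x = -40 to +40), z up as it lies. Go end: 16 mm round, 30 mm long (x = 40 to 70), nose tapered to 14 mm over its last 2 mm. No-go end: 22 mm round with a dark ring, 12 mm long (x = -40 to -52).
- go_tip (a point): Centre of the go end's nose, on the gauge's axis at x = +70 mm.
- go_shoulder (a point): Where the go end leaves the handle, on the gauge's axis at x = +40 mm; the handle's end face, which stops against the block's face, lies here.
- nogo_tip (a point): Centre of the no-go end's flat face, on the gauge's axis at x = -52 mm.
- rest: Fixed gauge rest: wooden base 94 x 66 x 8 mm, origin under its centre, and two black forked posts, 10 mm thick, centred at x = -34 and +34 mm. Slots run along x, floor at z = 36 mm, 36 mm wide (the handle has 4 mm either side), prongs up to z = 50 mm. Between the posts, 58 mm clear, fingers can reach past the handle to z = 8 mm.
- seat (a point): Where the gauge's origin is when it lies in the rest: 50 mm above rest's origin, axes as rest's. The gauge starts within 3 mm of it with its go end to +x.
- board: Bystander to leave alone: circuit board 64 x 58 mm, 21 mm tall with its parts; origin under its middle.
- eraser: Bystander to leave alone: dark rubber eraser 24 x 56 x 16 mm; origin under its middle.
- spool: Bystander to leave alone: solder spool, 54 mm across, 32 mm tall, standing on end; origin under its middle.
- driver: Bystander to leave alone: screwdriver lying down, 150 mm long along its x, about 25 mm thick; origin under its middle.
- pliers: Bystander to leave alone: pliers lying flat along x, 130 mm long, 13 mm thick; origin under its middle.

How it is judged:
On the way, in this order (a step that is already met when the one before it is completed fails the run):
1. the go end is in the bore as far as the handle, square to the block (x of go_shoulder in the frame of holder between -0.014 and 0.014 m and distance between go_shoulder and bore below 0.02 m and angle between the x axis of gauge and the x axis of holder, either way round below 0.12 rad), for 0.2 s.
2. the no-go end is pressed squarely on the bore's mouth, in the recess, and does not go in (x of nogo_tip in the frame of holder between -0.01 and 0.01 m and distance between nogo_tip and bore below 0.015 m and angle between the x axis of gauge and the x axis of holder, either way round below 0.12 rad and contact force between gauge and holder above 3 N), for 0.4 s.
At the end, for the whole second after the job is handed in: The gauge lies still in both forks of its rest, its middle within 12 mm along and 6 mm in height of where it belongs, parallel to the slots within 0.15 rad, go end on the side where it started, released (distance between gauge and seat below 0.012 m and z of gauge in the frame of seat between -0.006 and 0.006 m and x of go_tip in the frame of rest above 0.02 m and angle between the x axis of gauge and the x axis of rest, either way round below 0.15 rad and linear speed of gauge below 0.02 m/s and angular speed of gauge below 0.2 rad/s); the robot touches nothing.
It fails at once if the gauge is pushed against the block or its holder with more than 30 N (contact force between gauge and holder above 30 N).
It fails at once if a bystander is moved by more than 15 mm (distance of any of board, eraser, spool, driver, pliers from where it was at the start of the episode above 0.015 m).
It also fails if it takes over 72 s, if anything falls off the work surface, if the arm or the gripper's body presses on something with over 40 N, if the wrist force passes 120 N, or if a joint passes its speed limit or range.

## Working session

There is one attempt and no reset: what is moved stays moved. The work goes in short steps, Python scripts to look and compute and a tool call to move; the robot and the scene stay as the last step left them, time stands still between calls to the robot, and variables do not carry over. Pictures are saved under pics/ and viewed, and the job is handed in when it is done.

Besides the shell and the picture viewer there is one more tool, called as a command line: name --argument value ..., lists and objects as JSON in quotes. move_arm: Moves the arm, as the interface text tells. Its arguments: {"type":"object","properties":{"moves":{"type":"array","items":{"type":"number"}},"newtons":{"type":"number"}},"required":["moves"]}

```bash
mkdir -p pics; python3 - <<'E'
from bench import robot, vision, finder
import cv2,numpy as np
s=robot.read_state();print(s)
for c in("scene","top"):
    d=vision.camera(c);cv2.imwrite(f"pics/{c}0.png",d["frame"]);print(c,d["fx"],d["cx"],d["cy"],d["origin"],d["rotation"])
    for n in("holder","bore","gauge","go_tip","go_shoulder","nogo_tip","rest","seat","board","eraser","spool","driver","pliers"):
        r=finder.landmark_of(n,c);print(c,n,[(np.round(q["centre"],4).tolist(),round(q["score"],2)) for q in r[:2]])
print(robot.read_state()["clock"])
E
```

```text
{'clock': 0.0, 'joint_pos': array([-1.28920956,  0.33391213,  0.03987498,  1.46626794, -0.01341987,
        1.34324964, -0.05851012]), 'qd': array([ 0.00010713,  0.00118093,  0.00082242,  0.00035518,  0.00163068,
        0.00173506, -0.00158073]), 'tau': array([ 1.41959055e-03, -6.56361651e+01,  1.33633051e+00, -4.03781927e+01,
       -5.97087666e-02,  4.54297510e-02,  1.32872606e-04]), 'tcp_pos': array([0.24142609, 0.60301543, 0.2216601 ]), 'ee_rot': array([[-9.28360312e-01,  3.71681153e-01, -5.00998689e-04],
       [ 3.71681480e-01,  9.28359123e-01, -1.48896738e-03],
       [-8.83144078e-05, -1.56851015e-03, -9.99998766e-01]]), 'ft_force': array([-0.73463258, -0.32876925,  0.03987591]), 'ft_torque': array([-0.05348561, -0.03506166, -0.00670584]), 'opening': 0.0868545242061901}
scene 404.66847596002196 319.3310978606007 197.2064195059489 [1.15183087 0.29895048 0.59738604] [[-0.41925811  0.56139662 -0.71348193]
 [ 0.90786572  0.25789457 -0.33056047]
 [-0.00157241 -0.78633595 -0.61779714]]
scene holder [([0.53, 0.1525, 0.0005], 0.89)]
scene bore [([0.5315, 0.1491, 0.0885], 0.61)]
scen
[... 852 characters left out ...]
der [([0.5343, 0.149, -0.0032], 0.96), ([0.7093, 0.1618, 0.0036], 0.23)]
top bore [([0.5345, 0.1487, 0.0815], 0.59)]
top gauge [([0.5505, -0.1582, 0.0509], 0.58), ([0.5521, -0.1624, -0.0045], 0.43)]
top go_tip [([0.5683, -0.0918, 0.0504], 0.76), ([0.5313, 0.1468, -0.0052], 0.23)]
top go_shoulder [([0.5624, -0.1229, 0.0506], 0.76)]
top nogo_tip [([0.5422, -0.2103, 0.0508], 0.67)]
top rest [([0.5524, -0.162, 0.0], 0.9)]
top seat [([0.552, -0.1636, 0.0461], 0.72)]
top board [([0.4387, 0.0117, -0.0015], 0.61)]
top eraser [([0.5761, -0.0034, -0.0008], 0.69)]
top spool [([0.6929, 0.025, 0.0014], 0.62)]
top driver [([0.7086, 0.1573, 0.0015], 0.55)]
top pliers [([0.7197, -0.119, -0.0051], 0.75)]
1.4
```

View images.

View pics/scene0.png

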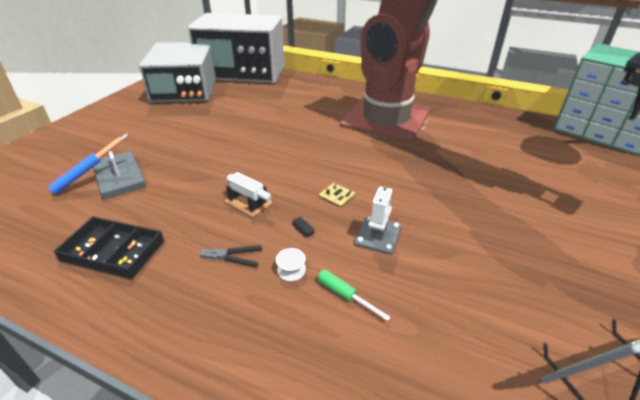

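View pics/top0.png

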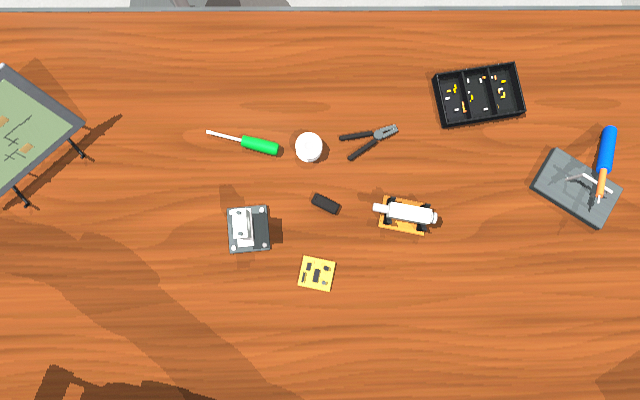

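```bash
cat > h.py <<'E'
from bench import robot, vision, finder
import cv2,numpy as np
def proj(d,p):
    c=d["rotation"].T@(np.asarray(p,float)-d["origin"]);return np.array([d["fx"]*c[0]/c[2]+d["cx"],d["fy"]*c[1]/c[2]+d["cy"]])
def onz(d,uv,z):
    r=d["rotation"]@np.array([(uv[0]-d["cx"])/d["fx"],(uv[1]-d["cy"])/d["fy"],1]);return d["origin"]+r*(z-d["origin"][2])/r[2]
def crop(d,u,v,w,h,k,name):
    f=d["frame"][v:v+h,u:u+w];cv2.imwrite(name,cv2.resize(f,None,fx=k,fy=k,interpolation=cv2.INTER_CUBIC))
E
python3 - <<'E'
from h import *
a=vision.camera("scene");b=vision.camera("top")
crop(a,340,170,80,90,6,"pics/c1.png");crop(b,205,190,90,75,8,"pics/c2.png")
crop(a,210,160,80,60,8,"pics/c3.png");crop(b,360,185,95,65,8,"pics/c4.png")
import numpy as np
for n,c in(("gauge","top"),("holder","top"),("rest","top")):
    r=finder.trace(n,c)
    for q in r[:1]:
        m=q["region"].astype(np.uint8);print(n,q["score"],m.sum(),cv2.minAreaRect(np.argwhere(m)[:,::-1].astype(np.float32)))
E
```

```text
gauge 0.83 879 ((404.0269775390625, 211.83786010742188), (63.458003997802734, 17.097492218017578), 9.462323188781738)
holder 0.82 1794 ((247.720703125, 228.14828491210938), (45.09370040893555, 40.94142532348633), 85.2363510131836)
rest 0.71 767 ((403.5273742675781, 214.98141479492188), (47.80713653564453, 32.417171478271484), 10.784297943115234)
```

```bash
python3 -c "
import cv2,numpy as np
a=[cv2.imread(f'pics/c{i}.png') for i in (1,2,3,4)]
print([x.shape for x in a])"
```

```text
[(540, 480, 3), (600, 720, 3), (480, 640, 3), (520, 760, 3)]
```

View pics/c1.png

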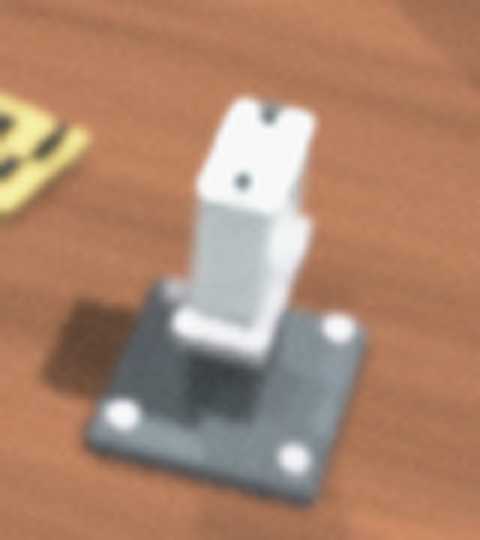

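View pics/c2.png

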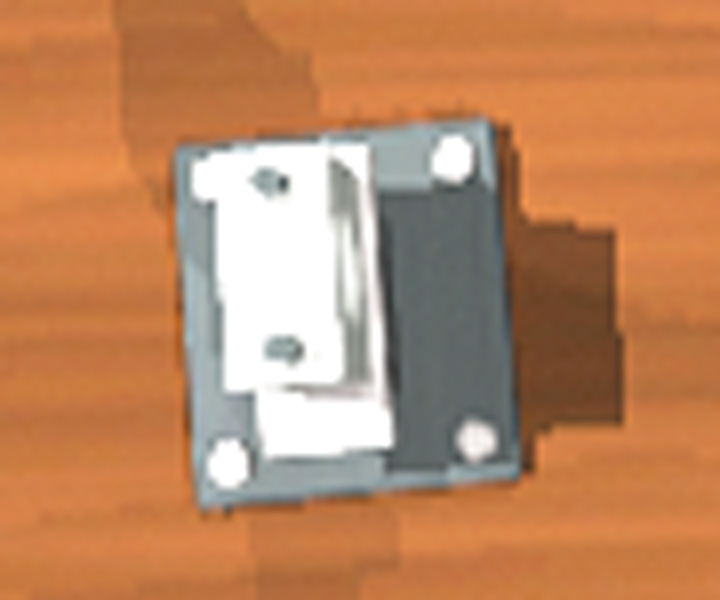

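View pics/c3.png

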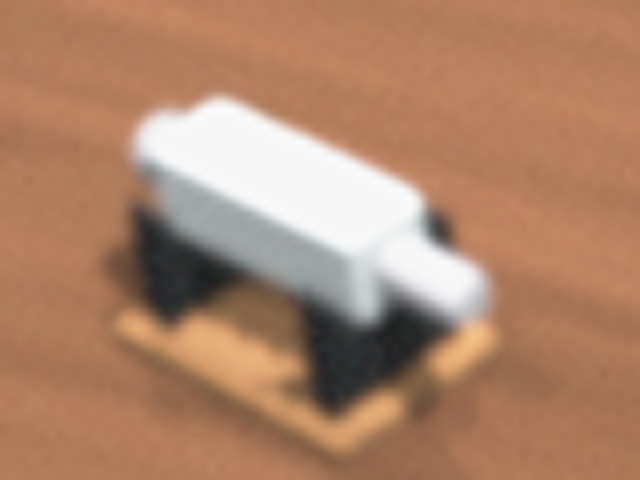

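View pics/c4.png

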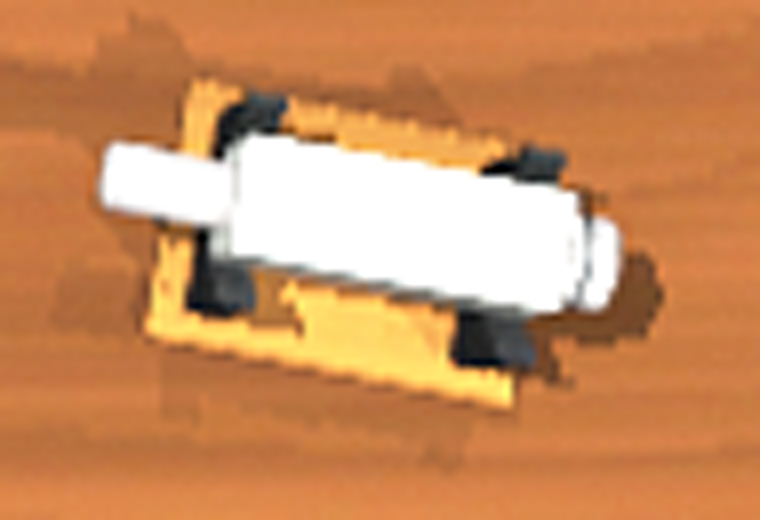

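```bash
python3 - <<'E'
from h import *
b=vision.camera("top")
g=lambda u0,v0,x,y:((x+.5)/8-.5+u0,(y+.5)/8-.5+v0)
def P(lst,u0,v0,z): return np.array([onz(b,g(u0,v0,*p),z)[:2] for p in lst])
f=P([(178,150),(490,120),(520,478),(203,510)],205,190,.01)
print("foot",f.round(4),f.mean(0).round(4),[np.linalg.norm(f[i]-f[i-1]).round(4) for i in range(4)])
bt=P([(453,160),(476,440),(228,463)],205,190,.014);print("bolts",bt.round(4), "centre",((bt[0]+bt[2])/2).round(4))
def ang(v): return np.degrees(np.arctan2(v[1],v[0]))
print([ang(f[0]-f[1]).round(2),ang(f[3]-f[2]).round(2),ang(f[0]-f[3]).round(2),ang(f[1]-f[2]).round(2)])
for z in(.11,.116):
    s=P([(270,182),(284,349)],205,190,z);print("screws",s.round(4),s.mean(0).round(4),ang(s[0]-s[1]).round(2))
s=P([(212,145),(335,140),(343,383),(225,390)],205,190,.11);print("blocktop",s.round(4),s.mean(0).round(4),ang(s[0]-s[3]).round(2),ang(s[1]-s[2]).round(2))
h=P([(240,133),(585,190),(568,312),(225,258)],360,185,.064);print("handle",h.round(4),h.mean(0).round(4),[np.linalg.norm(h[i]-h[i-1]).round(4) for i in range(4)],ang(h[0]-h[1]).round(2),ang(h[3]-h[2]).round(2))
t=P([(105,175),(615,262)],360,185,.05);print("tips",t.round(4),np.linalg.norm(t[0]-t[1]),ang(t[0]-t[1]))
r=P([(193,80),(148,335),(513,405)],360,185,.008);print("restbase",r.round(4),((r[0]+r[2])/2).round(4),ang(r[0]-r[1]).round(2),ang(r[1]-r[2]).round(2))
E
```

```text
foot [[0.5725 0.1918]
 [0.5784 0.1145]
 [0.4896 0.1079]
 [0.4837 0.1854]] [0.5311 0.1499] [np.float64(0.0891), np.float64(0.0775), np.float64(0.0891), np.float64(0.0778)]
bolts [[0.5682 0.1234]
 [0.4991 0.1182]
 [0.4949 0.1786]] centre [0.5316 0.151 ]
[np.float64(94.38), np.float64(94.38), np.float64(4.13), np.float64(4.29)]
screws [[0.5546 0.1531]
 [0.5182 0.15  ]] [0.5364 0.1515] 4.75
screws [[0.5541 0.1521]
 [0.5179 0.1491]] [0.536  0.1506] 4.75
blocktop [[0.563  0.1657]
 [0.5636 0.1389]
 [0.5105 0.1373]
 [0.5096 0.1627]] [0.5367 0.1512] 3.14 1.74
handle [[ 0.5741 -0.1231]
 [ 0.5589 -0.2044]
 [ 0.5302 -0.1987]
 [ 0.5446 -0.1182]] [ 0.5519 -0.1611] [np.float64(0.0298), np.float64(0.0827), np.float64(0.0292), np.float64(0.0818)] 79.42 79.83
tips [[ 0.5662 -0.093 ]
 [ 0.5427 -0.215 ]] 0.12421879506715287 79.10506042241181
restbase [[ 0.5942 -0.1233]
 [ 0.53   -0.1091]
 [ 0.5104 -0.2004]] [ 0.5523 -0.1619] -12.41 77.9
```

move_arm --moves '[0.0207,-0.051,0,0,0,-5.3,0,0.0207,-0.051,0,0,0,-5.3,0,0.0207,-0.051,0,0,0,-5.3,0,0.0207,-0.051,0,0,0,-5.3,0,0.0207,-0.051,0,0,0,-5.3,0,0.0207,-0.051,0,0,0,-5.3,0,0.0207,-0.051,0,0,0,-5.3,0,0.0207,-0.051,0,0,0,-5.3,0,0.0207,-0.051,0,0,0,-5.3,0,0.0207,-0.051,0,0,0,-5.3,0,0.0207,-0.051,-0.02,0,0,-5.3,0,0.0207,-0.051,-0.02,0,0,-5.3,0,0.0207,-0.051,-0.02,0,0,-5.3,0,0.0207,-0.051,-0.02,0,0,-5.3,0,0.0207,-0.051,-0.02,0,0,-5.3,0,0,0,-0.02,0,0,0,0]' --newtons 60

```text
clock: 3.7
tcp_pos: [0.5587, -0.1872, 0.1035]
ee_rot: [[0.238, 0.971, 0.017], [0.971, -0.238, 0.001], [0.005, 0.017, -1.0]]
ft_force: [-0.6, 0.4, 0.4]
opening: 0.0868
```

```bash
cat >> h.py <<'E'
def st():
    s=robot.read_state();R=s["ee_rot"];y=R[:,1]
    print("t%.2f"%s["clock"],"tcp",s["tcp_pos"].round(4),"jaw",np.degrees(np.arctan2(y[1],y[0])).round(2),"y.z %.4f x.z %.4f"%(R[2,1],R[2,0]),"F",s["ft_force"].round(2),"M",s["ft_torque"].round(2),"op %.4f"%s["opening"],"q7 %.2f"%s["joint_pos"][6])
    return s
E
python3 - <<'E'
from h import *
from scipy.optimize import least_squares
st()
a=vision.camera("scene");b=vision.camera("top")
g6=lambda x,y:np.array([(x+.5)/6-.5+340,(y+.5)/6-.5+170]);g8=lambda x,y:np.array([(x+.5)/8-.5+205,(y+.5)/8-.5+190])
def tri(ua,ub):
    r=least_squares(lambda p:np.r_[proj(a,p)-ua,proj(b,p)-ub],[.53,.15,.1]);print(r.x.round(4),r.fun.round(2))
tri(g6(242,180),g8(270,182));tri(g6(270,112),g8(284,349))
print("bolts");tri(g6(338,329),g8(228,463)) ;tri(g6(294,459),g8(200,170));tri(g6(122,415),g8(453,160))
E
```

```text
t3.70 tcp [ 0.5587 -0.1872  0.1035] jaw -13.76 y.z 0.0166 x.z 0.0047 F [-0.58  0.44  0.38] M [-0.08  0.11 -0.01] op 0.0868 q7 0.27
[0.5544 0.151  0.1166] [ 0.69 -0.02  0.58 -0.21]
[0.518  0.1482 0.118 ] [ 0.44 -0.02  0.36 -0.13]
bolts
[0.4953 0.1774 0.0146] [ 0.68 -0.04  0.58 -0.19]
[0.5672 0.1834 0.0173] [ 0.92 -0.04  0.85 -0.29]
[0.5686 0.1223 0.014 ] [ 0.63 -0.    0.56 -0.21]
```

```bash
cat >> h.py <<'E'
from scipy.spatial.transform import Rotation as Ro
def delta(p,jaw):
    s=st();a=np.radians(jaw);y=np.array([np.cos(a),np.sin(a),0]);z=np.array([0,0,-1.]);x=np.cross(y,z)
    D=Ro.from_matrix(np.c_[x,y,z]@s["ee_rot"].T).as_rotvec(degrees=True)
    print("d",(np.array(p)-s["tcp_pos"]).round(4),"rot",D.round(2))
E
python3 -c "
from h import *
delta([.552,-.162,.031],-10.6)
print(robot.read_state()['joint_pos'].round(2))"
```

```text
t3.80 tcp [ 0.5571 -0.1821  0.1019] jaw -13.41 y.z 0.0117 x.z 0.0072 F [-0.43  0.12 -0.74] M [-0.08  0.1   0.01] op 0.0870 q7 0.26
d [-0.0051  0.0201 -0.0709] rot [-0.26  0.74  2.81]
[-0.4   0.37  0.79  1.81 -0.3   1.08  0.26]
```

move_arm --moves '[-0.003,0.01,0,-0.1,0.4,1.4,0,-0.002,0.009,-0.01,0,0.3,1.2,0,0,0,0,0,0,0,0]'

```text
clock: 4.18
tcp_pos: [0.5526, -0.1572, 0.0931]
ee_rot: [[0.177, 0.984, 0.002], [0.984, -0.177, 0.006], [0.006, 0.001, -1.0]]
ft_force: [-0.2, 0.3, -0.2]
opening: 0.087
```

```bash
python3 -c "
from h import *
delta([.552,-.162,.031],-10.6)
b=vision.camera('top');crop(b,360,165,95,85,8,'pics/c5.png')"
```

```text
t4.17 tcp [ 0.5526 -0.1572  0.0931] jaw -10.22 y.z 0.0011 x.z 0.0061 F [-0.18  0.33 -0.21] M [-0.1   0.04 -0.02] op 0.0870 q7 0.27
d [-0.0006 -0.0048 -0.0621] rot [-0.33  0.13 -0.38]
```

View pics/c5.png

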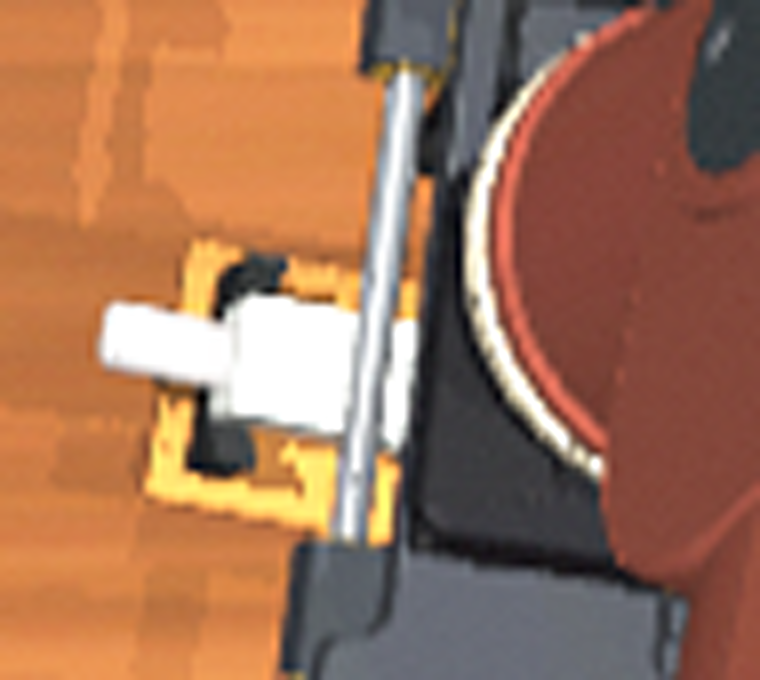

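move_arm --moves '[-0.0005,-0.004,-0.02,-0.3,0.1,-0.4,0,0,0,-0.02,0,0,0,0,0,0,-0.012,0,0,0,0,0,0,-0.004,0,0,0,0,0,0,0,0,0,0,0]'

```text
clock: 4.85
tcp_pos: [0.5521, -0.1624, 0.0338]
ee_rot: [[0.186, 0.983, 0.001], [0.983, -0.186, -0.0], [-0.0, 0.001, -1.0]]
ft_force: [-0.7, 0.9, 0.4]
opening: 0.0872
```

```bash
python3 -c "
from h import *
delta([.552,-.162,.031],-10.6)"
```

```text
t4.85 tcp [ 0.5521 -0.1624  0.0338] jaw -10.73 y.z 0.0011 x.z -0.0001 F [-0.7   0.87  0.44] M [-0.08  0.06  0.05] op 0.0872 q7 0.32
d [-0.0001  0.0004 -0.0028] rot [0.02 0.06 0.13]
```

Close while settling to height.

move_arm --moves '[0,0,-0.0025,0,0,0,0.5,0,0,0,0,0,0,0.6,0,0,0,0,0,0,1,0,0,0,0,0,0,1,0,0,0,0,0,0,1]' --newtons 50

```text
clock: 5.48
tcp_pos: [0.5531, -0.1627, 0.0325]
ee_rot: [[0.186, 0.983, 0.003], [0.983, -0.186, -0.0], [0.0, 0.003, -1.0]]
ft_force: [0.3, -0.3, 0.8]
opening: 0.0447
```

```bash
python3 -c "
from h import *
delta([.552,-.162,.031],-10.6)"
```

```text
t5.47 tcp [ 0.5531 -0.1627  0.0325] jaw -10.73 y.z 0.0035 x.z 0.0003 F [ 0.28 -0.29  0.78] M [-0.13  0.03 -0.02] op 0.0447 q7 0.32
d [-0.0011  0.0007 -0.0015] rot [0.02 0.2  0.13]
```

move_arm --moves '[0,0,0,0,0,0,1,0,0,0,0,0,0,1,0,0,0,0,0,0,1,0,0,0,0,0,0,1]' --newtons 50

```text
clock: 5.98
tcp_pos: [0.5531, -0.1626, 0.0326]
ee_rot: [[0.186, 0.983, 0.003], [0.983, -0.186, -0.0], [0.0, 0.003, -1.0]]
ft_force: [0.1, -0.2, -0.2]
opening: 0.0276
```

```bash
python3 -c "
from h import *
delta([.552,-.162,.031],-10.6)
b=vision.camera('scene');crop(b,200,150,110,80,7,'pics/c6.png')"
```

```text
t5.97 tcp [ 0.5531 -0.1626  0.0326] jaw -10.72 y.z 0.0034 x.z 0.0003 F [ 0.07 -0.16 -0.24] M [-0.06  0.08 -0.03] op 0.0276 q7 0.32
d [-0.0011  0.0006 -0.0016] rot [0.02 0.2  0.12]
```

View pics/c6.png

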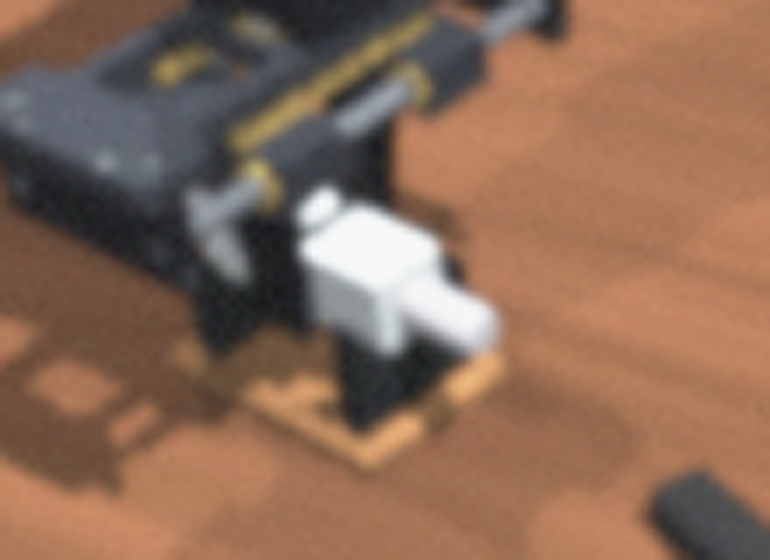

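move_arm --moves '[0,0,0.012,0,0,0,1,0,0,0.012,0,0,0,1,0,0,0.01,0,0,0,1,-0.0016,0.03,0,0,0,2.5,1,-0.0016,0.036,0,0,0,2.5,1,-0.0016,0.036,0,0,0,2.5,1,-0.0016,0.036,0,0,0,2.5,1,-0.0016,0.034,0,0,0,2.5,1,-0.0016,0.024,0,0,0,2.5,1,0,0,0,0,0,0,1,0,0,0,0,0,0,1]'

```text
clock: 7.4
tcp_pos: [0.5439, 0.0371, 0.0744]
ee_rot: [[-0.08, 0.997, 0.009], [0.997, 0.08, 0.001], [0.0, 0.009, -1.0]]
ft_force: [-0.4, -0.7, -2.7]
opening: 0.0275
```

```bash
python3 -c "
from h import *
delta([.5435,.0529,.0686],4.3)
b=vision.camera('scene');crop(b,300,160,120,90,6,'pics/c7.png')
b=vision.camera('top');crop(b,205,185,150,75,5,'pics/c8.png')
st()"
```

```text
t7.40 tcp [0.5439 0.0371 0.0744] jaw 4.61 y.z 0.0092 x.z 0.0003 F [-0.39 -0.71 -2.69] M [-0.15  0.11  0.01] op 0.0275 q7 0.12
d [-0.0004  0.0158 -0.0058] rot [-0.06  0.52 -0.31]
t7.50 tcp [0.5439 0.037  0.0743] jaw 4.57 y.z 0.0091 x.z 0.0005 F [ 0.28 -0.17 -1.68] M [-0.12  0.02  0.  ] op 0.0279 q7 0.12
```

View pics/c7.png

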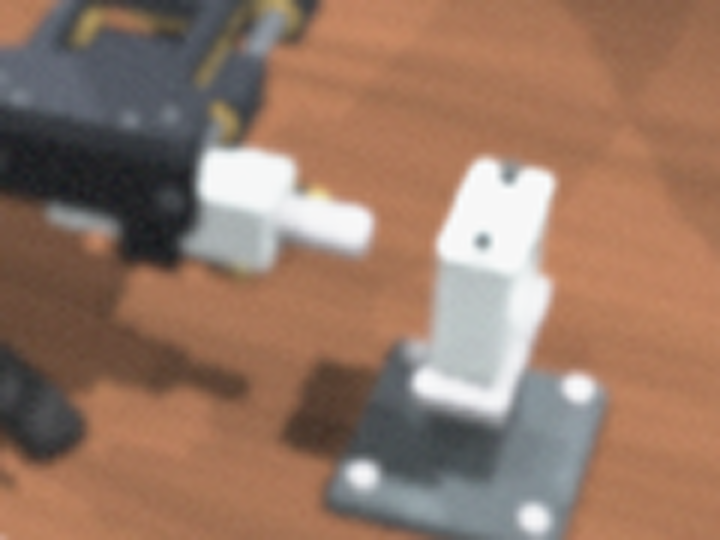

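View pics/c8.png

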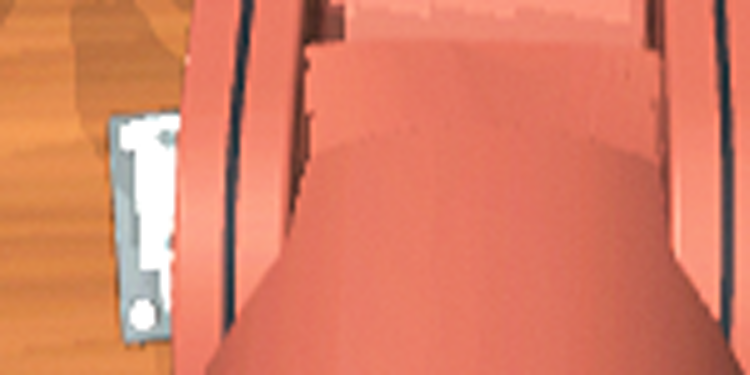

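```bash
python3 -c "
from h import *
s=st();b=vision.camera('scene')
R=s['ee_rot'];c=s['tcp_pos']-0.0174*R[:,2]
k=lambda p:((proj(b,p)-[300,160]+.5)*6-.5).round(1)
x=R[:,0]
print('tip',k(c+.07*x),'shoulder',k(c+.04*x))
for sy in(-1,1):
  for sz in (-1,1): print(sy,sz,k(c+.04*x+sy*.014*R[:,1]+sz*.014*np.array([0,0,1])))
up=np.array([0,0,.008])
for f in(.07,.068,.04):print(f,'top',k(c+f*x+up),'bot',k(c+f*x-up),'side',k(c+f*x+.008*R[:,1]),k(c+f*x-.008*R[:,1]))
"
```

```text
t7.50 tcp [0.5439 0.037  0.0743] jaw 4.57 y.z 0.0091 x.z 0.0005 F [ 0.28 -0.17 -1.68] M [-0.12  0.02  0.  ] op 0.0279 q7 0.12
tip [367.9 236.3] shoulder [282.3 217.4]
-1 -1 [292.6 226.2]
-1 1 [296.1 161.3]
1 -1 [268.4 273.7]
1 1 [271.5 208.2]
0.07 top [369.4 217.5] bot [366.4 254.9] side [361.4 250.1] [374.3 222.6]
0.068 top [363.6 216.2] bot [360.7 253.6] side [355.6 248.8] [368.6 221.4]
0.04 top [283.2 198.6] bot [281.3 235.9] side [275.2 231. ] [289.2 204. ]
```

move_arm --moves '[0,0.008,-0.003,0,0.3,-0.2,1,-0.0005,0.008,-0.0022,0,0.2,0,1,-0.0005,0.004,0,0,0,0,1,0,0,0,0,0,0,1]'

```text
clock: 8.05
tcp_pos: [0.5427, 0.0572, 0.0684]
ee_rot: [[-0.074, 0.997, -0.001], [0.997, 0.074, 0.001], [0.001, -0.001, -1.0]]
ft_force: [-0.6, -0.0, -1.6]
opening: 0.0274
```

```bash
cat >> h.py <<'E'
A=np.radians(94.3);D=np.array([np.cos(A),np.sin(A),0]);N=np.array([np.sin(A),-np.cos(A),0]) # along, lateral(+x)
B=np.array([.5362,.1496,.0862])
def hs(jaw=4.3):
    s=st();R=s["ee_rot"];c=s["tcp_pos"]-0.0174*R[:,2]-B
    print("along centre %.4f  tip %.4f nogo %.4f | lateral(+x) %.4f  height %.4f"%(c@D,c@D+.07,c@D-.052,c@N,c[2]),"jaw err",)
    F=s["ft_force"];print("F along %.2f lat %.2f z %.2f"%(F@D,F@N,F[2]))
E
python3 -c "
from h import *
hs()"
```

```text
t8.05 tcp [0.5427 0.0572 0.0684] jaw 4.23 y.z -0.0009 x.z 0.0007 F [-0.6  -0.04 -1.62] M [-0.11  0.07  0.02] op 0.0274 q7 0.08
along centre -0.0926  tip -0.0226 nogo -0.1446 | lateral(+x) -0.0004  height -0.0004 jaw err
F along 0.01 lat -0.60 z -1.62
```

move_arm --moves '[0,0.003,0,0,0,0,1,0,0.003,0,0,0,0,1,0,0.002,0,0,0,0,1,0,0.001,0,0,0,0,1]'

```text
clock: 8.55
tcp_pos: [0.5428, 0.0666, 0.0685]
ee_rot: [[-0.073, 0.997, -0.001], [0.997, 0.073, 0.001], [0.001, -0.001, -1.0]]
ft_force: [-0.2, 0.5, -1.7]
opening: 0.0278
```

```bash
python3 -c "
from h import *
hs()"
```

```text
t8.55 tcp [0.5428 0.0666 0.0685] jaw 4.21 y.z -0.0006 x.z 0.0006 F [-0.17  0.5  -1.7 ] M [-0.09  0.04  0.01] op 0.0278 q7 0.06
along centre -0.0833  tip -0.0133 nogo -0.1353 | lateral(+x) 0.0004  height -0.0003 jaw err
F along 0.51 lat -0.14 z -1.70
```

move_arm --moves '[-0.0003,0.0015,0,0,0,0,1,-0.0002,0.0015,0,0,0,0,1]'

```text
clock: 8.8
tcp_pos: [0.5423, 0.0696, 0.0686]
ee_rot: [[-0.073, 0.997, -0.001], [0.997, 0.073, 0.001], [0.001, -0.001, -1.0]]
ft_force: [0.2, -0.3, -1.8]
opening: 0.0271
```

```bash
python3 -c "
from h import *
hs()"
```

```text
t8.80 tcp [0.5423 0.0696 0.0686] jaw 4.19 y.z -0.0005 x.z 0.0006 F [ 0.21 -0.28 -1.81] M [-0.08  0.05 -0.02] op 0.0271 q7 0.06
along centre -0.0803  tip -0.0103 nogo -0.1323 | lateral(+x) 0.0001  height -0.0002 jaw err
F along -0.29 lat 0.19 z -1.81
```

move_arm --moves '[-0.0001,0.001,0,0,0,0,1,-0.0001,0.001,0,0,0,0,1]'

```text
clock: 9.05
tcp_pos: [0.5421, 0.0717, 0.0685]
ee_rot: [[-0.073, 0.997, -0.001], [0.997, 0.073, 0.001], [0.001, -0.001, -1.0]]
ft_force: [-0.5, -0.1, -1.9]
opening: 0.0277
```

```bash
python3 -c "
from h import *
hs()"
```

```text
t9.05 tcp [0.5421 0.0717 0.0685] jaw 4.19 y.z -0.0005 x.z 0.0006 F [-0.49 -0.12 -1.94] M [-0.1 -0.  -0. ] op 0.0277 q7 0.05
along centre -0.0781  tip -0.0081 nogo -0.1301 | lateral(+x) 0.0000  height -0.0003 jaw err
F along -0.08 lat -0.50 z -1.94
```

move_arm --moves '[-0.0001,0.001,0,0,0,0,1,-0.0001,0.001,0,0,0,0,1]'

```text
clock: 9.3
tcp_pos: [0.542, 0.0722, 0.0686]
ee_rot: [[-0.072, 0.997, -0.0], [0.997, 0.072, -0.001], [-0.001, -0.0, -1.0]]
ft_force: [0.1, -5.7, -1.4]
opening: 0.0276
```

```bash
python3 -c "
from h import *
hs()"
```

```text
t9.30 tcp [0.542  0.0722 0.0686] jaw 4.13 y.z -0.0005 x.z -0.0012 F [ 0.06 -5.71 -1.44] M [-1.13  0.02  0.03] op 0.0276 q7 0.05
along centre -0.0776  tip -0.0076 nogo -0.1296 | lateral(+x) -0.0000  height -0.0002 jaw err
F along -5.69 lat -0.37 z -1.44
```

```bash
python3 - <<'E'
from h import *
from scipy.optimize import least_squares
import cv2
a=vision.camera("scene");b=vision.camera("top")
g6=lambda x,y:np.array([(x+.5)/6-.5+340,(y+.5)/6-.5+170]);g8=lambda x,y:np.array([(x+.5)/8-.5+205,(y+.5)/8-.5+190])
def tri(ua,ub):
    r=least_squares(lambda p:np.r_[proj(a,p)-ua,proj(b,p)-ub],[.53,.15,.1]);print(r.x.round(4),r.fun.round(2))
tri(g6(368,330),g8(203,510));tri(g6(314,497),g8(178,150));tri(g6(89,437),g8(490,120))
print("block top corners")
tri(g6(198,194),g8(335,140));tri(g6(275,208),g8(212,145));tri(g6(317,115),g8(225,390));tri(g6(240,98),g8(343,383))
i=cv2.imread("pics/c1.png");crop_=i[80:380,150:350];cv2.imwrite("pics/c9.png",cv2.resize(crop_,None,fx=2.6,fy=2))
st()
E
```

```text
[0.4838 0.1853 0.0077] [ 0.32 -0.02  0.27 -0.09]
[0.5729 0.1917 0.0079] [ 0.27 -0.01  0.25 -0.08]
[0.5788 0.1139 0.0092] [ 0.42  0.    0.38 -0.15]
block top corners
[0.5633 0.1384 0.1131] [ 0.07 -0.    0.06 -0.02]
[0.5626 0.164  0.1156] [ 0.41 -0.02  0.35 -0.12]
[0.5096 0.1615 0.1151] [ 0.24 -0.01  0.2  -0.07]
[0.5106 0.1359 0.1149] [ 0.52 -0.02  0.42 -0.15]
t9.40 tcp [0.542  0.0722 0.0686] jaw 4.13 y.z -0.0006 x.z -0.0011 F [ 0.27 -5.38 -0.63] M [-1.21  0.04  0.03] op 0.0279 q7 0.05
```

move_arm --moves '[0,-0.001,0,0,0,0,1,0,0,0.0014,0,0,0,1,0,0,0.0014,0,0,0,1,0,0.001,0,0,0,0,1,0,0.001,0,0,0,0,1]'

```text
clock: 10.02
tcp_pos: [0.5416, 0.0751, 0.0714]
ee_rot: [[-0.073, 0.997, -0.001], [0.997, 0.073, 0.001], [0.001, -0.001, -1.0]]
ft_force: [-0.3, -0.2, -1.6]
opening: 0.0276
```

```bash
python3 -c "
from h import *
hs()"
```

```text
t10.03 tcp [0.5416 0.0751 0.0714] jaw 4.21 y.z -0.0011 x.z 0.0009 F [-0.28 -0.18 -1.57] M [-0.13  0.07 -0.02] op 0.0276 q7 0.04
along centre -0.0747  tip -0.0047 nogo -0.1267 | lateral(+x) -0.0002  height 0.0026 jaw err
F along -0.16 lat -0.29 z -1.57
```

move_arm --moves '[-0.0001,0.0015,0,0,0,0,1,-0.0001,0.0015,0,0,0,0,1]'

```text
clock: 10.28
tcp_pos: [0.5413, 0.0785, 0.0713]
ee_rot: [[-0.073, 0.997, -0.001], [0.997, 0.073, 0.001], [0.001, -0.001, -1.0]]
ft_force: [-0.2, -1.0, -2.7]
opening: 0.0272
```

```bash
python3 -c "
from h import *
hs()"
```

```text
t10.28 tcp [0.5413 0.0785 0.0713] jaw 4.21 y.z -0.0012 x.z 0.0010 F [-0.19 -0.98 -2.74] M [-0.18  0.09  0.05] op 0.0272 q7 0.04
along centre -0.0713  tip -0.0013 nogo -0.1233 | lateral(+x) -0.0002  height 0.0025 jaw err
F along -0.97 lat -0.26 z -2.74
```

move_arm --moves '[-0.0001,0.0018,-0.0002,0,0,0,1,-0.0001,0.0018,0,0,0,0,1,-0.0001,0.0018,0,0,0,0,1]'

```text
clock: 10.65
tcp_pos: [0.541, 0.0844, 0.0712]
ee_rot: [[-0.074, 0.997, -0.001], [0.997, 0.074, 0.001], [0.001, -0.001, -1.0]]
ft_force: [0.1, 0.4, -2.7]
opening: 0.0277
```

```bash
python3 -c "
from h import *
hs()"
```

```text
t10.65 tcp [0.541  0.0844 0.0712] jaw 4.22 y.z -0.0011 x.z 0.0011 F [ 0.08  0.36 -2.67] M [-0.14  0.13 -0.01] op 0.0277 q7 0.03
along centre -0.0654  tip 0.0046 nogo -0.1174 | lateral(+x) -0.0000  height 0.0024 jaw err
F along 0.35 lat 0.10 z -2.67
```

move_arm --moves '[-0.0002,0.002,-0.0002,0,0,0,1,-0.0002,0.002,0,0,0,0,1,-0.0002,0.002,0,0,0,0,1,-0.0001,0.0015,0,0,0,0,1]'

```text
clock: 11.15
tcp_pos: [0.5405, 0.0926, 0.0711]
ee_rot: [[-0.074, 0.997, -0.001], [0.997, 0.074, 0.001], [0.001, -0.001, -1.0]]
ft_force: [-0.2, -0.1, -3.3]
opening: 0.0271
```

```bash
python3 -c "
from h import *
hs()"
```

```text
t11.15 tcp [0.5405 0.0926 0.0711] jaw 4.22 y.z -0.0007 x.z 0.0012 F [-0.16 -0.1  -3.3 ] M [-0.12  0.   -0.  ] op 0.0271 q7 0.01
along centre -0.0572  tip 0.0128 nogo -0.1092 | lateral(+x) 0.0000  height 0.0023 jaw err
F along -0.09 lat -0.17 z -3.30
```

move_arm --moves '[-0.0001,0.0015,-0.0002,0,0,0,1,-0.0001,0.0012,0,0,0,0,1,-0.0001,0.001,0,0,0,0,1]'

```text
clock: 11.52
tcp_pos: [0.5402, 0.0966, 0.0709]
ee_rot: [[-0.074, 0.997, -0.001], [0.997, 0.074, 0.001], [0.001, -0.001, -1.0]]
ft_force: [-0.5, -0.1, -1.6]
opening: 0.0276
```

```bash
python3 -c "
from h import *
hs()"
```

```text
t11.53 tcp [0.5402 0.0966 0.0709] jaw 4.22 y.z -0.0005 x.z 0.0013 F [-0.48 -0.1  -1.63] M [-0.11  0.08  0.02] op 0.0276 q7 0.00
along centre -0.0531  tip 0.0169 nogo -0.1051 | lateral(+x) 0.0000  height 0.0021 jaw err
F along -0.07 lat -0.48 z -1.63
```

move_arm --moves '[-0.0001,0.001,0,0,0,0,1,-0.0001,0.001,0,0,0,0,1,0,0.0008,0,0,0,0,1]'

```text
clock: 11.9
tcp_pos: [0.5401, 0.0979, 0.0709]
ee_rot: [[-0.073, 0.997, -0.001], [0.997, 0.073, -0.001], [-0.001, -0.001, -1.0]]
ft_force: [-0.0, -3.7, -1.0]
opening: 0.0276
```

```bash
python3 -c "
from h import *
hs()"
```

```text
t11.90 tcp [0.5401 0.0979 0.0709] jaw 4.16 y.z -0.0007 x.z -0.0005 F [-0.04 -3.72 -0.97] M [-0.96  0.12  0.08] op 0.0276 q7 -0.00
along centre -0.0518  tip 0.0182 nogo -0.1038 | lateral(+x) 0.0000  height 0.0021 jaw err
F along -3.71 lat -0.32 z -0.97
```

move_arm --moves '[0,0.0006,0,0,0,0,1,0,0.0006,0,0,0,0,1,0,0.0004,0,0,0,0,1]'

```text
clock: 12.28
tcp_pos: [0.54, 0.0979, 0.0709]
ee_rot: [[-0.071, 0.997, -0.001], [0.997, 0.071, -0.002], [-0.002, -0.001, -1.0]]
ft_force: [-0.9, -5.2, -0.0]
opening: 0.0276
```

```bash
python3 -c "
from h import *
hs()
b=vision.camera('scene');crop(b,300,160,120,90,6,'pics/c10.png')"
```

```text
t12.28 tcp [0.54   0.0979 0.0709] jaw 4.08 y.z -0.0011 x.z -0.0020 F [-0.92 -5.25 -0.05] M [-1.04  0.16  0.1 ] op 0.0276 q7 -0.00
along centre -0.0518  tip 0.0182 nogo -0.1038 | lateral(+x) -0.0000  height 0.0021 jaw err
F along -5.16 lat -1.31 z -0.05
```

View pics/c10.png

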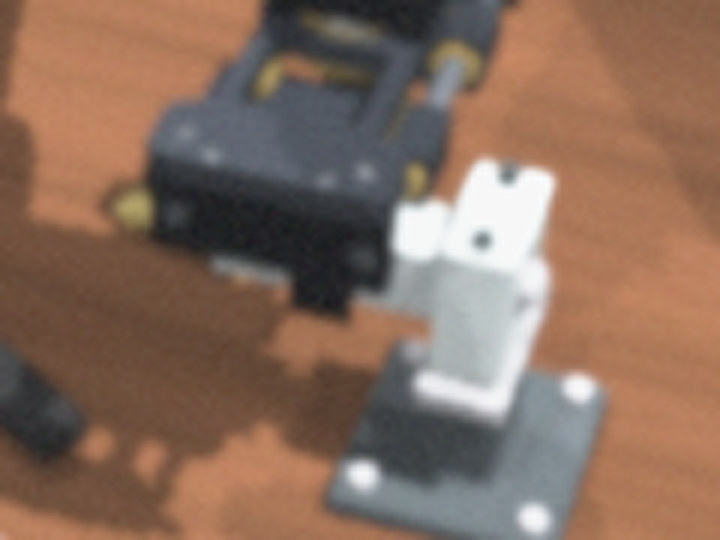

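move_arm --moves '[0.0001,-0.002,0,0,0,0.1,1,0.0003,-0.004,0,0,0,0,1,0.0004,-0.006,0,0,0,0,1,0.0005,-0.007,0,0,0,0,1,0.0005,-0.007,0,0,0,0,1,0.0005,-0.007,0,0,0,0,1,0.0003,-0.005,0,0,0,0,1,0,0,0,0,0,0,1]'

```text
clock: 13.32
tcp_pos: [0.5429, 0.0592, 0.071]
ee_rot: [[-0.074, 0.997, -0.0], [0.997, 0.074, 0.001], [0.001, -0.0, -1.0]]
ft_force: [-0.4, 0.6, -1.8]
opening: 0.0277
```

```bash
python3 -c "
from h import *
hs()"
```

```text
t13.32 tcp [0.5429 0.0592 0.071 ] jaw 4.23 y.z -0.0004 x.z 0.0007 F [-0.4   0.59 -1.8 ] M [-0.09  0.1  -0.03] op 0.0277 q7 0.07
along centre -0.0906  tip -0.0206 nogo -0.1426 | lateral(+x) -0.0001  height 0.0022 jaw err
F along 0.62 lat -0.35 z -1.80
```

move_arm --moves '[0,-0.002,0.02,0,0,0,1,0,0,0.02,0,0,0,1,0,0,0.02,0,0,0,1,0,0,0.012,0,0,0,1,-0.0012,0.016,0.003,0,0,0,1,-0.0023,0.031,0,0,0,0,1,-0.0023,0.031,0,0,0,0,1,-0.0023,0.031,0,0,0,0,1,-0.0023,0.031,0,0,0,0,1,-0.0018,0.025,0,0,0,0,1,-0.001,0.014,0,0,0,0,1,0,0,0,0,0,0,1]'

```text
clock: 14.82
tcp_pos: [0.5229, 0.2508, 0.1426]
ee_rot: [[-0.08, 0.997, -0.008], [0.997, 0.08, -0.0], [0.0, -0.008, -1.0]]
ft_force: [-0.3, -0.3, -2.9]
opening: 0.0274
```

```bash
python3 -c "
from h import *
hs()
delta(B+.09*D+np.array([0,0,.0021-.0174]),4.3)"
```

```text
t14.82 tcp [0.5229 0.2508 0.1426] jaw 4.61 y.z -0.0083 x.z 0.0003 F [-0.29 -0.32 -2.88] M [-0.09  0.02  0.04] op 0.0274 q7 -0.30
along centre 0.1019  tip 0.1719 nogo 0.0499 | lateral(+x) -0.0055  height 0.0738 jaw err
F along -0.30 lat -0.32 z -2.88
t14.82 tcp [0.5229 0.2508 0.1426] jaw 4.61 y.z -0.0083 x.z 0.0003 F [-0.29 -0.32 -2.88] M [-0.09  0.02  0.04] op 0.0274 q7 -0.30
d [ 0.0066 -0.0115 -0.0717] rot [ 0.02 -0.48 -0.31]
```

move_arm --moves '[0.002,-0.003,-0.015,0,-0.2,-0.2,1,0.002,-0.003,-0.02,0,-0.2,-0.1,1,0.0015,-0.003,-0.02,0,0,0,1,0.001,-0.001,-0.01,0,0,0,1,0,0,-0.002,0,0,0,1,0,0,0,0,0,0,1]'

```text
clock: 15.58
tcp_pos: [0.5304, 0.2333, 0.0708]
ee_rot: [[-0.066, 0.998, -0.001], [0.998, 0.066, -0.003], [-0.003, -0.001, -1.0]]
ft_force: [1.2, 0.3, -1.6]
opening: 0.0271
```

```bash
python3 -c "
from h import *
hs()
delta(B+.085*D+np.array([0,0,.0021-.0174]),4.3)
b=vision.camera('scene');crop(b,320,140,120,100,6,'pics/c11.png')"
```

```text
t15.57 tcp [0.5304 0.2333 0.0708] jaw 3.81 y.z -0.0015 x.z -0.0028 F [ 1.17  0.3  -1.61] M [-0.09  0.03  0.05] op 0.0271 q7 -0.24
along centre 0.0840  tip 0.1540 nogo 0.0320 | lateral(+x) 0.0005  height 0.0020 jaw err
F along 0.21 lat 1.19 z -1.61
t15.57 tcp [0.5304 0.2333 0.0708] jaw 3.81 y.z -0.0015 x.z -0.0028 F [ 1.17  0.3  -1.61] M [-0.09  0.03  0.05] op 0.0271 q7 -0.24
d [-0.0005  0.001   0.0001] rot [ 0.17 -0.07  0.49]
```

View pics/c11.png

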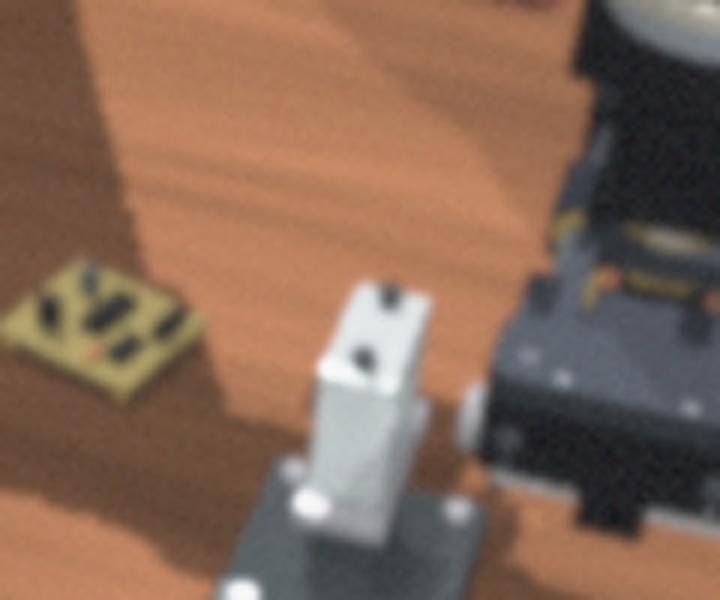

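move_arm --moves '[-0.0003,-0.004,0,0.1,0,0.3,1,0.0003,-0.004,0,0,0,0.1,1,0.0003,-0.004,0,0,0,0,1,0.0002,-0.0025,0,0,0,0,1,0,-0.001,0,0,0,0,1]'

```text
clock: 16.25
tcp_pos: [0.5318, 0.2174, 0.0725]
ee_rot: [[-0.074, 0.997, 0.001], [0.997, 0.074, 0.001], [0.001, 0.001, -1.0]]
ft_force: [-0.2, 0.5, -2.4]
opening: 0.0278
```

```bash
python3 -c "
from h import *
hs()"
```

```text
t16.25 tcp [0.5318 0.2174 0.0725] jaw 4.26 y.z 0.0012 x.z 0.0007 F [-0.16  0.52 -2.38] M [-0.08  0.02 -0.04] op 0.0278 q7 -0.21
along centre 0.0679  tip 0.1379 nogo 0.0159 | lateral(+x) 0.0007  height 0.0037 jaw err
F along 0.53 lat -0.12 z -2.38
```

move_arm --moves '[-0.0005,-0.001,-0.001,0,0,0,1,-0.0001,-0.001,-0.0005,0,0,0,1,0,-0.0005,0,0,0,0,1]'

```text
clock: 16.62
tcp_pos: [0.531, 0.2149, 0.0708]
ee_rot: [[-0.075, 0.997, 0.001], [0.997, 0.075, 0.001], [0.001, 0.001, -1.0]]
ft_force: [0.4, -0.3, -2.1]
opening: 0.0277
```

```bash
python3 -c "
from h import *
hs()"
```

```text
t16.62 tcp [0.531  0.2149 0.0708] jaw 4.27 y.z 0.0009 x.z 0.0007 F [ 0.41 -0.28 -2.12] M [-0.12  0.07  0.01] op 0.0277 q7 -0.21
along centre 0.0655  tip 0.1355 nogo 0.0135 | lateral(+x) -0.0003  height 0.0020 jaw err
F along -0.31 lat 0.39 z -2.12
```

move_arm --moves '[0.0003,-0.001,0,0,0,0,1,0.0001,-0.001,0,0,0,0,1,0.0001,-0.001,0,0,0,0,1]'

```text
clock: 17.0
tcp_pos: [0.5315, 0.2119, 0.0708]
ee_rot: [[-0.075, 0.997, 0.001], [0.997, 0.075, 0.001], [0.001, 0.001, -1.0]]
ft_force: [-0.5, -0.2, -3.3]
opening: 0.0281
```

```bash
python3 -c "
from h import *
hs()"
```

```text
t17.00 tcp [0.5315 0.2119 0.0708] jaw 4.29 y.z 0.0009 x.z 0.0006 F [-0.51 -0.17 -3.31] M [-0.1   0.03  0.02] op 0.0281 q7 -0.20
along centre 0.0624  tip 0.1324 nogo 0.0104 | lateral(+x) -0.0000  height 0.0020 jaw err
F along -0.13 lat -0.52 z -3.31
```

move_arm --moves '[0.0001,-0.001,0,0,0,0,1,0.0001,-0.001,0,0,0,0,1]'

```text
clock: 17.25
tcp_pos: [0.5318, 0.2097, 0.0708]
ee_rot: [[-0.075, 0.997, 0.001], [0.997, 0.075, 0.001], [0.001, 0.001, -1.0]]
ft_force: [-0.5, -0.2, -2.0]
opening: 0.0277
```

```bash
python3 -c "
from h import *
hs()"
```

```text
t17.25 tcp [0.5318 0.2097 0.0708] jaw 4.29 y.z 0.0010 x.z 0.0007 F [-0.51 -0.22 -2.03] M [-0.08  0.1   0.01] op 0.0277 q7 -0.20
along centre 0.0603  tip 0.1303 nogo 0.0083 | lateral(+x) 0.0001  height 0.0020 jaw err
F along -0.18 lat -0.53 z -2.03
```

move_arm --moves '[0,-0.001,0,0,0,0,1,0,-0.001,0,0,0,0,1]'

```text
clock: 17.5
tcp_pos: [0.5317, 0.2094, 0.071]
ee_rot: [[-0.076, 0.997, 0.001], [0.997, 0.076, 0.003], [0.003, 0.002, -1.0]]
ft_force: [-0.1, 4.7, -3.9]
opening: 0.0276
```

```bash
python3 -c "
from h import *
hs()"
```

```text
t17.50 tcp [0.5317 0.2094 0.071 ] jaw 4.36 y.z 0.0015 x.z 0.0027 F [-0.07  4.68 -3.88] M [0.99 0.06 0.03] op 0.0276 q7 -0.19
along centre 0.0599  tip 0.1299 nogo 0.0079 | lateral(+x) -0.0000  height 0.0022 jaw err
F along 4.67 lat 0.28 z -3.88
```

move_arm --moves '[0.0001,-0.0012,0,0,0,0,1,0.0001,-0.0012,0,0,0,0,1,0.0001,-0.0012,0,0,0,0,1]'

```text
clock: 17.88
tcp_pos: [0.5316, 0.2094, 0.0712]
ee_rot: [[-0.079, 0.997, 0.002], [0.997, 0.079, 0.007], [0.006, 0.002, -1.0]]
ft_force: [0.5, 5.7, -4.3]
opening: 0.0277
```

```bash
python3 -c "
from h import *
hs()"
```

```text
t17.88 tcp [0.5316 0.2094 0.0712] jaw 4.54 y.z 0.0022 x.z 0.0065 F [ 0.51  5.71 -4.27] M [1.15 0.05 0.03] op 0.0277 q7 -0.19
along centre 0.0598  tip 0.1298 nogo 0.0078 | lateral(+x) -0.0002  height 0.0024 jaw err
F along 5.65 lat 0.94 z -4.27
```

move_arm --moves '[0.0001,-0.0012,-0.0001,-0.2,0,-0.1,1,0.0001,-0.0012,-0.0001,-0.2,0,-0.1,1,0.0001,-0.0012,-0.0001,-0.2,0,-0.1,1,0.0001,-0.0012,-0.0001,-0.1,0,-0.1,1,0.0001,-0.0012,-0.0001,-0.1,0,-0.1,1,0.0001,-0.0012,-0.0001,-0.1,0,-0.1,1]'

```text
clock: 18.62
tcp_pos: [0.5318, 0.2093, 0.0708]
ee_rot: [[-0.075, 0.997, 0.004], [0.997, 0.075, -0.002], [-0.002, 0.003, -1.0]]
ft_force: [0.2, 5.8, -3.5]
opening: 0.0276
```

```bash
python3 -c "
from h import *
hs()"
```

```text
t18.62 tcp [0.5318 0.2093 0.0708] jaw 4.28 y.z 0.0034 x.z -0.0023 F [ 0.2   5.83 -3.48] M [ 1.19 -0.01  0.03] op 0.0276 q7 -0.20
along centre 0.0599  tip 0.1299 nogo 0.0079 | lateral(+x) 0.0000  height 0.0020 jaw err
F along 5.80 lat 0.64 z -3.48
```

move_arm --moves '[-0.0001,0.002,0,0,0,0,1,-0.0004,0.006,0,0,0,0,1,-0.0006,0.008,0,0,0,0,1,-0.0006,0.008,0,0,0,0,1,0,0.002,0.01,0,0,0,1,0,0,0.02,0,0,0,1,0,0,0.02,0,0,0,1,0,0,0.016,0,0,0,1,0,0,0.004,0,0,0,1,0,0,0,0,0,0,1]'

```text
clock: 19.88
tcp_pos: [0.53, 0.2356, 0.1447]
ee_rot: [[-0.074, 0.997, 0.004], [0.997, 0.074, -0.004], [-0.005, 0.003, -1.0]]
ft_force: [0.1, -0.6, -1.6]
opening: 0.0272
```

```bash
python3 -c "
from h import *
hs()
delta([.5531,-.1626,.08],-10.7)"
```

```text
t19.88 tcp [0.53   0.2356 0.1447] jaw 4.24 y.z 0.0033 x.z -0.0046 F [ 0.13 -0.58 -1.59] M [-0.06  0.03 -0.03] op 0.0272 q7 -0.29
along centre 0.0863  tip 0.1563 nogo 0.0343 | lateral(+x) 0.0002  height 0.0759 jaw err
F along -0.59 lat 0.08 z -1.59
t19.88 tcp [0.53   0.2356 0.1447] jaw 4.24 y.z 0.0033 x.z -0.0046 F [ 0.13 -0.58 -1.59] M [-0.06  0.03 -0.03] op 0.0272 q7 -0.29
d [ 0.0231 -0.3982 -0.0647] rot [  0.27   0.17 -14.94]
```

move_arm --moves '[0.001,-0.02,0,0,0,-1.2,1,0.002,-0.034,0,0,0,-1.2,1,0.002,-0.034,0,0,0,-1.2,1,0.002,-0.034,0,0,0,-1.2,1,0.002,-0.034,0,0,0,-1.2,1,0.002,-0.034,0,0,0,-1.2,1,0.002,-0.034,0,0,0,-1.2,1,0.002,-0.034,-0.01,0,0,-1.2,1,0.002,-0.034,-0.012,0,0,-1.2,1,0.002,-0.034,-0.012,0,0,-1.2,1,0.002,-0.034,-0.012,0,0,-1.2,1,0.001,-0.018,-0.008,0,0,-1.2,1,0,0,0,0,0,0,1,0,0,0,0,0,0,1]'

```text
clock: 21.62
tcp_pos: [0.5398, -0.1875, 0.088]
ee_rot: [[0.221, 0.975, -0.001], [0.975, -0.221, -0.008], [-0.008, 0.001, -1.0]]
ft_force: [-0.6, 0.1, -1.9]
opening: 0.0278
```

```bash
python3 -c "
from h import *
delta([.5531,-.1626,.08],-10.7)"
```

```text
t21.62 tcp [ 0.5398 -0.1875  0.088 ] jaw -12.77 y.z 0.0008 x.z -0.0079 F [-0.56  0.06 -1.88] M [-0.06  0.04  0.03] op 0.0278 q7 0.28
d [ 0.0133  0.0249 -0.008 ] rot [ 0.45 -0.05  2.07]
```

move_arm --moves '[0.005,0.009,-0.004,0.2,0,0.9,1,0.005,0.009,-0.004,0.2,0,0.8,1,0.002,0.004,0,0,0,0.3,1,0,0,0,0,0,0,1]'

```text
clock: 22.12
tcp_pos: [0.5535, -0.1606, 0.08]
ee_rot: [[0.179, 0.984, 0.0], [0.984, -0.179, 0.001], [0.001, 0.0, -1.0]]
ft_force: [-0.7, 0.6, -1.2]
opening: 0.0269
```

```bash
python3 -c "
from h import *
delta([.5531,-.1626,.06],-10.7)"
```

```text
t22.12 tcp [ 0.5535 -0.1606  0.08  ] jaw -10.32 y.z 0.0000 x.z 0.0014 F [-0.73  0.55 -1.2 ] M [-0.11  0.04  0.02] op 0.0269 q7 0.29
d [-0.0004 -0.002  -0.02  ] rot [-0.08  0.01 -0.38]
```

move_arm --moves '[-0.0003,-0.0015,-0.012,-0.1,0,-0.3,1,0,0,-0.012,0,0,0,1,0,0,-0.003,0,0,0,1,0,0,0,0,0,0,1]'

```text
clock: 22.62
tcp_pos: [0.5524, -0.1626, 0.0505]
ee_rot: [[0.185, 0.983, -0.001], [0.983, -0.185, -0.001], [-0.001, -0.001, -1.0]]
ft_force: [-0.3, -0.5, -2.0]
opening: 0.0275
```

```bash
python3 -c "
from h import *
delta([.5531,-.1626,.0326],-10.7)
b=vision.camera('scene');crop(b,200,150,110,80,7,'pics/c12.png')"
```

```text
t22.62 tcp [ 0.5524 -0.1626  0.0505] jaw -10.68 y.z -0.0008 x.z -0.0011 F [-0.3  -0.5  -1.96] M [-0.03  0.11  0.  ] op 0.0275 q7 0.31
d [ 0.0007  0.     -0.0179] rot [ 0.06 -0.06 -0.02]
```

View pics/c12.png

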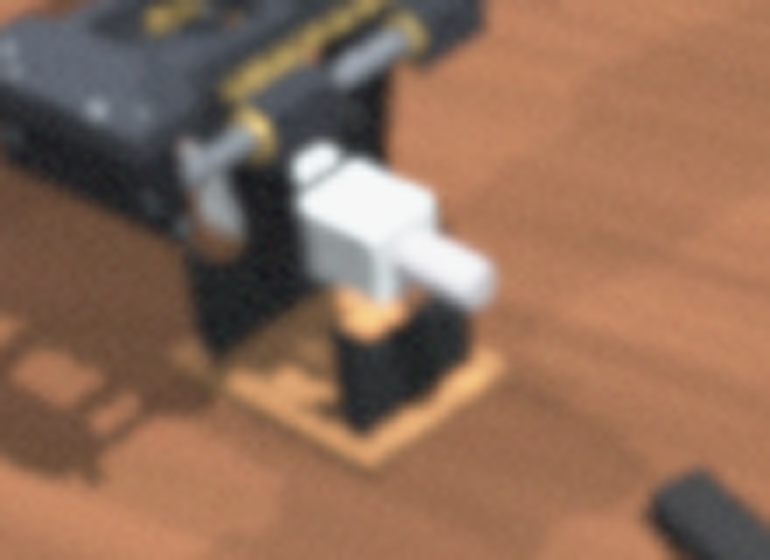

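move_arm --moves '[0.0005,0,-0.006,0,0,0,1,0.0002,0,-0.006,0,0,0,1,0,0,-0.003,0,0,0,1,0,0,-0.001,0,0,0,1]'

```text
clock: 23.18
tcp_pos: [0.5536, -0.1628, 0.034]
ee_rot: [[0.185, 0.983, 0.0], [0.983, -0.185, -0.001], [-0.001, 0.0, -1.0]]
ft_force: [-0.4, -0.3, -2.0]
opening: 0.0279
```

```bash
python3 -c "
from h import *
delta([.5531,-.1626,.0326],-10.7)"
```

```text
t23.18 tcp [ 0.5536 -0.1628  0.034 ] jaw -10.68 y.z 0.0003 x.z -0.0009 F [-0.38 -0.33 -1.95] M [-0.11  0.09 -0.01] op 0.0279 q7 0.33
d [-0.0005  0.0002 -0.0014] rot [ 0.05  0.01 -0.02]
```

move_arm --moves '[-0.0003,0,-0.0012,0,0,0,1,0,0,-0.0005,0,0,0,1,0,0,0,0,0,0,1]'

```text
clock: 23.55
tcp_pos: [0.5534, -0.1629, 0.0327]
ee_rot: [[0.186, 0.983, 0.0], [0.983, -0.186, -0.001], [-0.001, 0.001, -1.0]]
ft_force: [-0.2, 0.4, -2.1]
opening: 0.0279
```

```bash
python3 -c "
from h import *
delta([.5531,-.1626,.0326],-10.7)"
```

```text
t23.55 tcp [ 0.5534 -0.1629  0.0327] jaw -10.69 y.z 0.0006 x.z -0.0007 F [-0.24  0.4  -2.05] M [-0.13 -0.01  0.02] op 0.0279 q7 0.33
d [-0.0003  0.0003 -0.0001] rot [ 0.04  0.03 -0.01]
```

move_arm --moves '[0,0,-0.0006,0,0,0,1,0,0,-0.0005,0,0,0,1]'

```text
clock: 23.8
tcp_pos: [0.5535, -0.1629, 0.0326]
ee_rot: [[0.186, 0.983, 0.001], [0.983, -0.186, 0.0], [0.0, 0.001, -1.0]]
ft_force: [-3.1, 2.5, 7.0]
opening: 0.0275
```

```bash
python3 -c "
from h import *
st()"
```

```text
t23.80 tcp [ 0.5535 -0.1629  0.0326] jaw -10.7 y.z 0.0006 x.z 0.0002 F [-3.15  2.54  7.  ] M [0.18 0.99 0.05] op 0.0275 q7 0.33
```

Seated (z force +7 N). Release slowly.

move_arm --moves '[0,0,0,0,0,0,0.6,0,0,0,0,0,0,0.4,0,0,0,0,0,0,0.2,0,0,0,0,0,0,0,0,0,0,0,0,0,0]'

```text
clock: 24.42
tcp_pos: [0.5542, -0.163, 0.0329]
ee_rot: [[0.185, 0.983, 0.002], [0.983, -0.185, -0.0], [-0.0, 0.002, -1.0]]
ft_force: [0.5, 0.6, -0.1]
opening: 0.067
```

```bash
python3 -c "
from h import *
st()"
```

```text
t24.43 tcp [ 0.5542 -0.163   0.0329] jaw -10.69 y.z 0.0022 x.z -0.0000 F [ 0.52  0.63 -0.12] M [-0.1   0.05  0.01] op 0.0670 q7 0.33
```

move_arm --moves '[0,0,0,0,0,0,0,0,0,0.005,0,0,0,0,0,0,0.015,0,0,0,0,0,0,0.025,0,0,0,0,0,0,0.03,0,0,0,0,0,0,0.03,0,0,0,0,0,-0.02,0.03,0,0,0,0,-0.02,-0.04,0.02,0,0,0,0,-0.03,-0.05,0,0,0,0,0,-0.03,-0.05,0,0,0,0,0,0,0,0,0,0,0,0,0,0,0,0,0,0,0]'

```text
clock: 25.92
tcp_pos: [0.4718, -0.3286, 0.2039]
ee_rot: [[0.186, 0.982, 0.011], [0.983, -0.186, -0.003], [-0.001, 0.012, -1.0]]
ft_force: [-0.1, 0.2, 0.5]
opening: 0.0869
```

```bash
python3 - <<'E'
from h import *
st()
a=vision.camera("scene");b=vision.camera("top")
crop(a,210,160,80,60,8,"pics/d1.png");crop(b,360,185,95,65,8,"pics/d2.png");cv2.imwrite("pics/d3.png",a["frame"])
for c in("scene","top"):
    for n in("gauge","go_tip","nogo_tip","board","eraser","spool","driver","pliers"):
        r=finder.landmark_of(n,c);print(c,n,[(np.round(q["centre"],4).tolist(),round(q["score"],2)) for q in r[:1]])
E
```

```text
t25.93 tcp [ 0.4718 -0.3286  0.2039] jaw -10.72 y.z 0.0116 x.z -0.0006 F [-0.07  0.24  0.46] M [-0.06  0.02 -0.04] op 0.0869 q7 0.54
scene gauge [([0.5555, -0.1642, 0.0488], 0.66)]
scene go_tip [([0.5647, -0.0983, 0.0464], 0.95)]
scene nogo_tip []
scene board [([0.4413, 0.0146, -0.0006], 0.56)]
scene eraser [([0.5754, -0.0057, 0.0001], 0.75)]
scene spool [([0.6964, 0.0274, 0.0021], 0.92)]
scene driver [([0.7162, 0.1573, 0.0004], 0.65)]
scene pliers [([0.7212, -0.1193, 0.0005], 0.96)]
top gauge [([0.5535, -0.1628, 0.0521], 0.93)]
top go_tip [([0.5698, -0.0942, 0.0482], 0.94)]
top nogo_tip [([0.5412, -0.2122, 0.0509], 0.61)]
top board [([0.4404, 0.017, 0.0016], 0.78)]
top eraser [([0.5767, -0.0035, 0.0012], 0.76)]
top spool [([0.69, 0.0235, 0.0023], 0.81)]
top driver [([0.7105, 0.1599, 0.002], 0.77)]
top pliers [([0.7176, -0.1196, -0.0049], 0.64)]
```

View pics/d1.png

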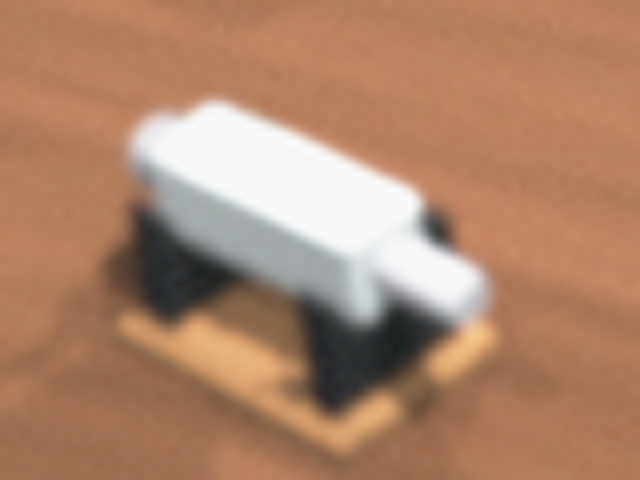

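View pics/d2.png

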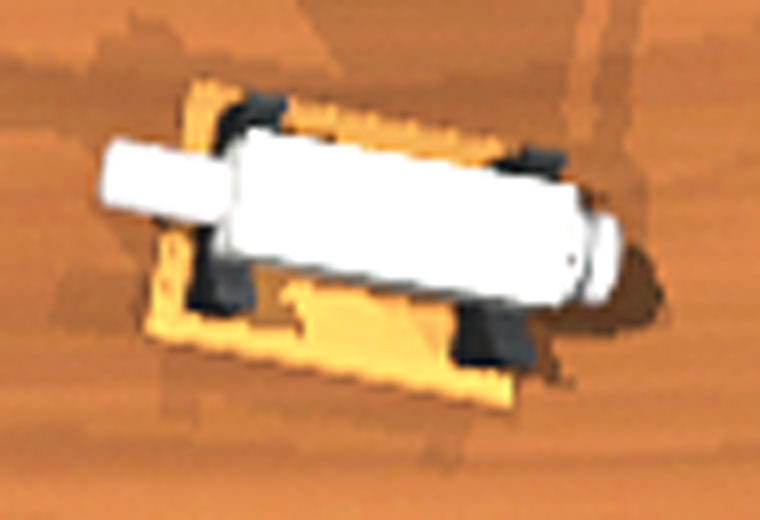

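View pics/d3.png

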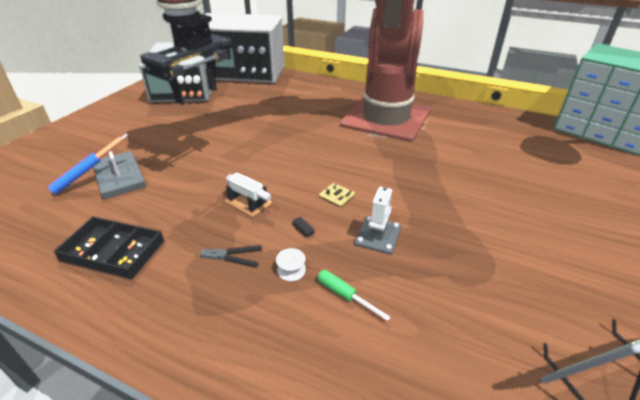

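```bash
python3 -c "
from h import *
st();robot.sign_off()"
```

```text
t26.82 tcp [ 0.4715 -0.3288  0.2032] jaw -10.7 y.z 0.0107 x.z -0.0012 F [ 0.27 -0.44 -1.42] M [-0.12  0.07  0.  ] op 0.0869 q7 0.54
the job is handed in; nothing more can be done
```

I carried out the bore check and handed the job in at 26.8 s. No verdict is reported, so what follows is my own readings.

- **Go end:** The nose first touched the bottom of the recess with about 6 N, because the block sits high. From the pictures and by feel the bore is about 4 mm above nominal and 4–5 mm to the side. After I raised the gauge 2.8 mm it slid in freely, until the handle came up against the block. I held it there for over 0.3 s at 4–5 N.
- **No-go end:** I carried the gauge over the block and pressed this end into the recess on the other side. It stopped at about 7.9 mm from the block's centre, where the mouth should be at 8 mm. It stayed out for over 1 s at 4.7–5.8 N, square to within about 0.4°. I never read more than 6 N against the block.
- **Laid back:** The final pictures show the gauge in both forks of its rest, go end on its original side. Its middle is within about 3 mm of the seat. The gripper is open and well clear of everything.
- **Bystanders:** Going by the networks' positions before and after, none moved by more than about 6 mm, which is within their scatter. The pictures show no change.

One last check did not come through. The no-go tip was not found in the final scene picture, but the top camera found it where expected.

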